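# Pack the pink prosthesis case into its recessed tray

### The job

Pack the pink case into the tray: put the pink eye, the pink nose, the pink ear and the wax knife each into the blue recess of its own shape, lying flat and fully down on the recess floor, the knife's blade in the narrow end. Set the pieces down, do not drop or throw them, and leave the two white casts where they stand.

Things in the scene. Friction and masses are not known exactly. Their poses are not given: they have to be found in the camera images.
- pink_eye: Cast of an EYE in pink plaster: an oblong base, 66 mm along its x by 38 mm along its y, with an eyeball and two lids on top. The base is 32 mm tall with straight upright sides (grip these); the relief adds up to 20 mm on top. Origin: centre of the underside; z up. About 130 g.
- pink_nose: Cast of a NOSE in pink plaster: a square base, 49 x 49 mm, with a small nose on top whose tip points to -x. The base is 32 mm tall with straight upright sides (grip these); the relief adds up to 20 mm on top. Origin: centre of the underside; z up. About 130 g.
- pink_ear: Cast of an EAR in pink plaster: a round base, 58 mm in diameter, with a curled ear relief on top. The base is 32 mm tall with straight upright sides (grip these); the relief adds up to 20 mm on top. Origin: centre of the underside; z up. About 130 g.
- wax_knife: Wax knife, 150 mm long along its x: wooden handle from x = -75 to +15 mm, 22 mm wide (y) and 18 mm tall, then a steel blade, at most 11 mm wide and 6 mm tall, to x = +75 mm. Origin: middle of the length, on the underside; +x points to the blade's end, z up. About 70 g, centre of mass in the handle about x = -25 mm.
- white_eye: Cast of an EYE in WHITE plaster: an oblong base, 66 mm along its x by 38 mm along its y, with an eyeball and two lids on top. The base is 32 mm tall with straight upright sides (grip these); the relief adds up to 20 mm on top. Origin: centre of the underside; z up. About 130 g. It belongs to another case.
- white_nose: Cast of a NOSE in WHITE plaster: a square base, 49 x 49 mm, with a small nose on top whose tip points to -x. The base is 32 mm tall with straight upright sides (grip these); the relief adds up to 20 mm on top. Origin: centre of the underside; z up. About 130 g. It belongs to another case.
- eye_insert: Fixed blue insert in the aluminium tray, 88 x 88 mm, with a yellow-floored oblong recess 10 mm deep in its middle, mouth chamfered 2 mm (74 mm along its x, 46 mm along its y). Origin: centre of its underside, 3 mm above the table; recess floor 4 mm and top face 14 mm above the origin. x lies along the long side of the recess. Stands in a row of three (91 mm apart along x, order changes).
- nose_insert: Fixed blue insert in the aluminium tray, 88 x 88 mm, with a yellow-floored square recess 10 mm deep in its middle, mouth chamfered 2 mm (57 x 57 mm, sides along x and y). Origin: centre of its underside, 3 mm above the table; recess floor 4 mm and top face 14 mm above the origin. Stands in a row of three (91 mm apart along x, order changes).
- ear_insert: Fixed blue insert in the aluminium tray, 88 x 88 mm, with a yellow-floored round recess 10 mm deep in its middle, mouth chamfered 2 mm (66 mm in diameter). Origin: centre of its underside, 3 mm above the table; recess floor 4 mm and top face 14 mm above the origin. Stands in a row of three (91 mm apart along x, order changes).
- knife_insert: Fixed blue insert beside the row (-y side), 180 (x) by 56 mm (y), yellow-floored recess 6 mm deep: 30 mm wide from x = -79 to +19 mm for the handle, 18 mm wide from there to +79 mm for the blade. Origin: centre of its underside, 3 mm above the table; recess floor 4 mm, top face 10 mm above it. +x points to the blade end; the seated knife's x runs the same way, origins in line.

How it is judged:
At the end, for the whole second after the job is handed in: Each pink cast and the knife rests in its own recess: within 10 mm of the recess centre (horizontally), underside within 3 mm of the recess floor, tilted less than 0.1 rad, released and at rest; both white casts upright and within 20 mm of where they stood (horizontal distance between pink_eye and eye_insert below 0.01 m and z of pink_eye in the frame of eye_insert between 0.001 and 0.007 m and angle between each of pink_eye, pink_nose, pink_ear, wax_knife, white_eye, white_nose's own z axis and vertical below 0.1 rad and linear speed of each of pink_eye, pink_nose, pink_ear, wax_knife below 0.02 m/s and angular speed of each of pink_eye, pink_nose, pink_ear, wax_knife below 0.2 rad/s and horizontal distance between pink_nose and nose_insert below 0.01 m and z of pink_nose in the frame of nose_insert between 0.001 and 0.007 m and horizontal distance between pink_ear and ear_insert below 0.01 m and z of pink_ear in the frame of ear_insert between 0.001 and 0.007 m and horizontal distance between wax_knife and knife_insert below 0.01 m and z of wax_knife in the frame of knife_insert between 0.001 and 0.007 m and distance of each of white_eye, white_nose from where it was at the start of the episode below 0.02 m); the robot touches nothing.
It fails at once if a pink cast or the knife is dropped or thrown (moving freely, out of the fingers, faster than 0.8 m/s, a fall of about 3 cm) ((linear speed of pink_eye above 0.8 m/s and contact force between pink_eye and the fingers below 0.05 N) or (linear speed of pink_nose above 0.8 m/s and contact force between pink_nose and the fingers below 0.05 N) or (linear speed of pink_ear above 0.8 m/s and contact force between pink_ear and the fingers below 0.05 N) or (linear speed of wax_knife above 0.8 m/s and contact force between wax_knife and the fingers below 0.05 N)).
It fails at once if a white cast is moved more than 20 mm (distance of any of white_eye, white_nose from where it was at the start of the episode above 0.02 m).
It also fails if it takes over 96 s, if anything falls off the work surface, if the arm or the gripper's body presses on something with over 40 N, if the wrist force passes 120 N, or if a joint passes its speed limit or range.

### The arm

A 6-joint arm with a two-finger parallel gripper is mounted at the origin on the work surface. World frame = base frame: x ahead of the robot, y to its left, z up, the work surface at z = 0. Lengths are in m, angles in rad, forces in N, time in s.
With the tool pointing down it reaches from about 0.35 to 0.975 m from the base axis. Payload 17.4 kg.
Tool frame: the origin (TCP) lies between the finger pads; the fingertips stand 8 mm ahead of it and the grasp point (between the pads) lies 11 mm behind it; z points along the fingers, y is the line along which they close (so a half turn about z gives the same grasp; the last joint's range is limited). The gripper opens to 85 mm and grips with 20 to 120 N. Pads are 22 mm wide; open, the fingers measure 114 mm over their backs; the gripper's body (76 mm by 85 mm) begins 54 mm behind the grasp point. The pads swing forward as they close: fully open they stand 13 mm farther back than shut.
Start: joints at [1.189, 0.116, 1.442, -0, 1.584, -0.038], TCP at [0.228, 0.636, 0.218] pointing down, gripper open.
Joint ranges: [-2.83, 2.83], [-0.83, 2.19], [0.07, 2.5], [-1.14, 4.28], [0.01, 3], [-2.97, 2.97]. Speed limits (rad/s): [1.89, 1.89, 2.22, 3.14, 3.14, 3.14].

### API

Orientations are given as a unit quaternion [w, x, y, z].
In Python, from bench import robot, optics, close_job gives the robot as it stands.
- The arm moves only by the tool servo_tool, never from a script. Its argument "increments" is a list of rows, each an object with "gripper": the opening, from 0 (shut) to 1 (fully open); "dp": the shift along the tool's x, y, z in mm, a list of three; "twist": the turn, a rotation vector about the tool's x, y, z in degrees, a list of three. In form: [{"gripper": gripper, "dp": [dx, dy, dz], "twist": [ax, ay, az]}, ...]. A call has 1 to 10 rows; each row is the pose to reach, as a shift and turn from the pose commanded when the call began, along the tool's axes at that moment; what a row does not reach only later rows make up. A row lasts 1/8 s, in which the tool goes at most 62.5 mm and 10.7 degrees, less where a joint would pass 70% of its speed; a pose out of reach is approached as far as the arm can. A call with a gripper value outside its range is refused whole. The fingers move at their own pace and stop on an object; the grip force is fixed at half the most. Time passes only in rows, so rows that repeat a pose let the fingers close. It gives the time, the measured TCP pose, the force, the opening and the grip force at its end, in the units of the state.
- robot.get_state(): the state, without advancing time (a new reading comes with each control period).
- optics.get_image(name): name is "scene" or "top"; returns a dict with "frame" (400x640x3 uint8, red, green, blue), "intrinsics" (3x3 intrinsics, pixels), "position" and "rotation" of the camera in the world. Camera axes: x right, y up, looking along -z (the intrinsics and any distortion apply to the point x, -y, -z); pixel columns grow to the right and rows downward; lengths in m; the calibration is good to about 2 mm. A picture is of the moment at which its call begins. There is no depth.
- close_job(): hands the job in; it is judged then, once.
Trained networks look in a picture, given as the dict that the camera call returned (one of the last four; its "shot" number tells which), for a name from the list of things; names that differ only in an ending like _2 or _b are one class to them, and where a whole thing is asked for, a point or a joint stands for the part that bears it (a point fixed in the world has none). Each returns a list of dicts, best first, with "conf" (0 to 1); they miss things now and then, are a little off and sometimes report something else, mostly with a low value. They report only what shows in the picture. A call takes as long as a camera call.
- optics.masks_of(picture, target): "region" (400x640 bool, what is visible of it) and "box" ([left, top, right, bottom] in pixels, round what is visible of it).
The state is a dict: "time": time; "joint_positions": joint angles; "qd": joint speeds; "joint_torque": joint torques, N m; "eef_pos": TCP position; "tool_rot": TCP orientation; "force": force on the tool from outside, world axes, zero at the start; "ft_torque": the same for the moment, N m; "grip_width": finger opening in m; "gripper_force": force on a finger pad.
Only numpy, scipy, OpenCV 4.12 (cv2) and the standard library are available. Lean on these libraries where they do the work, as an engineer would, in place of code of your own. Each camera call takes 0.05 s, during which the arm holds its last target. There are 200 camera calls.

## Working session

There is one attempt and no reset: what is moved stays moved. The work goes in short steps, Python scripts to look and compute and a tool call to move; the robot and the scene stay as the last step left them, time stands still between calls to the robot, and variables do not carry over. Pictures are saved under pics/ and viewed, at most 14 in all, crops included, and the job is handed in when it is done.

Besides the shell and the picture viewer there is one more tool, called after "Call:" in YAML: its name, and indented under it one key for each argument. servo_tool: Moves the arm, as the interface text tells. Its arguments: {"type":"object","properties":{"increments":{"type":"array","items":{"type":"object","properties":{"gripper":{"type":"number"},"dp":{"type":"array","items":{"type":"number"}},"twist":{"type":"array","items":{"type":"number"}}}}}},"required":["increments"]}

```bash
mkdir -p pics; ls; python3 - <<'E'
from bench import robot, optics
import cv2,pickle
s=robot.get_state();print({k:s[k] for k in('time','eef_pos','tool_rot','grip_width')})
for n in('top','scene'):
    p=optics.get_image(n);cv2.imwrite(f'pics/{n}0.png',p['frame'][:,:,::-1]);print(n,p['intrinsics'],p['position'],p['rotation'],p.keys())
    for t in['pink_eye','pink_nose','pink_ear','wax_knife','white_eye','white_nose','eye_insert','nose_insert','ear_insert','knife_insert']:
        print(t,[(round(float(m['conf']),2),[int(b) for b in m['box']],int(m['region'].sum())) for m in optics.masks_of(p,t)][:3])
E
```

```text
pics
{'time': 0.0, 'eef_pos': array([0.22744449, 0.63531575, 0.21727309]), 'tool_rot': array([-1.17595936e-04,  1.71056576e-01,  9.85261047e-01, -5.51243589e-04]), 'grip_width': 0.08510760077334645}
top [[365.53575399   0.         322.2248338 ]
 [  0.         365.53575399 198.02750986]
 [  0.           0.           1.        ]] [ 0.37431442 -0.01394901  0.86355155] [ 0.7164336   0.0723511  -0.07155978 -0.69019375] dict_keys(['frame', 'intrinsics', 'position', 'rotation', 'shot'])
pink_eye [(0.91, [375, 214, 400, 246], 514), (0.67, [329, 233, 350, 257], 493)]
pink_nose [(0.83, [330, 233, 353, 256], 493)]
pink_ear [(0.63, [330, 135, 349, 166], 497)]
wax_knife [(0.8, [438, 184, 459, 244], 543)]
white_eye [(0.85, [327, 176, 347, 213], 514)]
white_nose [(0.57, [382, 171, 405, 195], 499)]
eye_insert [(0.88, [219, 139, 264, 181], 1388)]
nose_insert [(0.87, [202, 212, 246, 256], 1495)]
ear_insert [(0.85, [207, 175, 254, 218], 1448)]
knife_insert [(0.91, [250, 166, 282, 241], 1752)]
scene [[465.42532261   0.         320.31843114]
 [  0.         465.42532261 202.56256048]
 [  0.           0.           1.        ]] [ 1.18460294 -0.41431121  0.90687281] [0.80827787 0.30452289 0.17167979 0.47379188] dict_keys(['frame', 'intrinsics', 'position', 'rotation', 'shot'])
pink_eye [(0.98, [257, 199, 271, 226], 445)]
pink_nose [(0.65, [285, 176, 312, 198], 459)]
pink_ear [(0.64, [331, 231, 356, 262], 523)]
wax_knife [(0.73, [214, 223, 223, 282], 426)]
white_eye [(0.89, [309, 202, 335, 229], 540)]
white_nose [(0.97, [266, 231, 296, 258], 560), (0.49, [363, 142, 408, 172], 758)]
eye_insert [(0.92, [395, 187, 442, 222], 1095)]
nose_insert [(0.7, [364, 146, 406, 171], 728), (0.48, [394, 189, 444, 223], 1097)]
ear_insert [(0.81, [381, 165, 427, 196], 893), (0.65, [283, 179, 312, 196], 444)]
knife_insert []
```

```bash
python3 - <<'E'
import cv2
for n,(l,t,r,b) in{'top':(190,120,470,270),'scene':(200,130,460,290)}.items():
    i=cv2.imread(f'pics/{n}0.png');cv2.imwrite(f'pics/{n}0c.png',cv2.resize(i[t:b,l:r],None,fx=2.8,fy=2.8,interpolation=cv2.INTER_CUBIC))
E
```

```text
(no output)
```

View pics/top0.png

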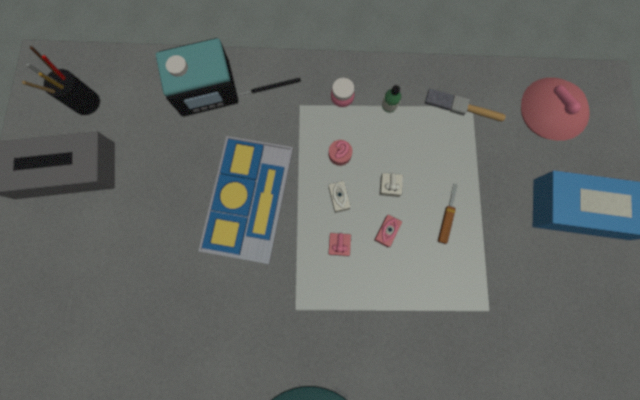

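View pics/top0c.png

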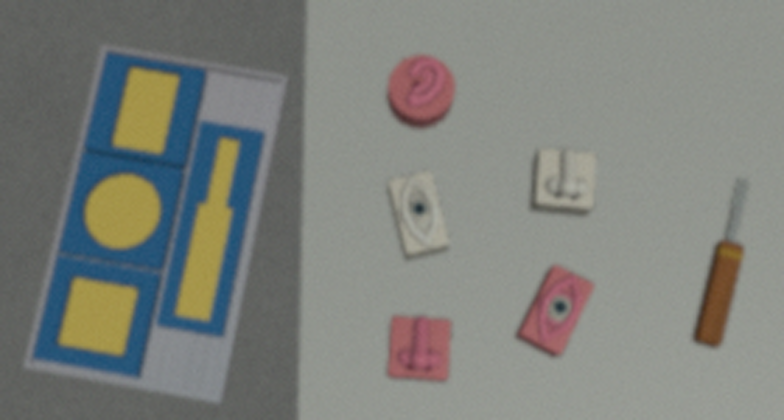

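View pics/scene0.png

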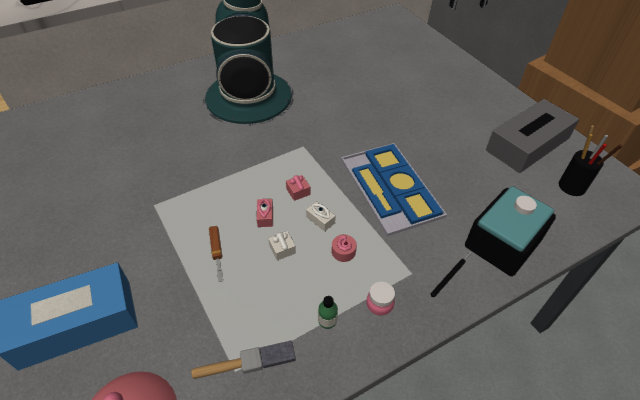

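The top view shows every target: nose (340,244), ear (340,152) and eye (389,231) are the pink casts, and the knife is at (447,215) with its blade up in the image. In the tray, the eye insert is at the top (242,160), the ear in the middle (234,195) and the nose at the bottom (225,234). The network boxes agree with this. The arm is out of view. Next I'll fit silhouettes for exact poses.

```bash
cat > fit.py <<'E'
import numpy as np,cv2
from scipy.optimize import minimize
from scipy.spatial.transform import Rotation as Ro
def proj(P,p):
    q=np.asarray(p['rotation']);R=Ro.from_quat(q[[1,2,3,0]]).as_matrix()
    c=(P-p['position'])@R; c=c*[1,-1,-1]
    u=c@p['intrinsics'].T; return u[:,:2]/u[:,2:]
def unproj(uv,z,p):
    q=np.asarray(p['rotation']);R=Ro.from_quat(q[[1,2,3,0]]).as_matrix()
    d=np.linalg.inv(p['intrinsics'])@[uv[0],uv[1],1]; d=R@(d*[1,-1,-1])
    return p['position']+d*(z-p['position'][2])/d[2]
def box(x0,x1,y0,y1,z0,z1):return np.array([[x,y,z]for x in(x0,x1)for y in(y0,y1)for z in(z0,z1)])
def cyl(r,z0,z1):
    a=np.linspace(0,2*np.pi,24,endpoint=False);return np.array([[r*np.cos(t),r*np.sin(t),z]for t in a for z in(z0,z1)])
M={'eye':[box(-.033,.033,-.019,.019,0,.032),box(-.02,.02,-.01,.01,.03,.045)],
'nose':[box(-.0245,.0245,-.0245,.0245,0,.032),box(-.018,.018,-.008,.008,.03,.045)],
'ear':[cyl(.029,0,.032),cyl(.017,.03,.045)],
'knife':[box(-.075,.015,-.011,.011,0,.018),box(.015,.075,-.0055,.0055,0.003,.009)],
'ins':[box(-.044,.044,-.044,.044,0,.014)],'kins':[box(-.09,.09,-.028,.028,0,.010)]}
S=6
def render(model,x,y,a,z,p,o,sh):
    im=np.zeros((sh[0]*S,sh[1]*S),np.uint8);c,s=np.cos(a),np.sin(a)
    for H in M[model]:
        W=np.c_[x+c*H[:,0]-s*H[:,1],y+s*H[:,0]+c*H[:,1],z+H[:,2]]
        uv=(proj(W,p)+.5-o)*S
        cv2.fillConvexPoly(im,cv2.convexHull(np.round(uv*16).astype(np.int32)),255,shift=4)
    return cv2.resize(im,(sh[1],sh[0]),interpolation=cv2.INTER_AREA)/255.
def fit(model,views,z=0.,yaws=None,box0=None):
    # views: list of (picture, region)
    V=[]
    for p,m in views:
        r,c=np.nonzero(m);o=np.array([c.min()-8,r.min()-8]);
        V.append((p,m[o[1]:r.max()+9,o[0]:c.max()+9].astype(float),o))
    p,m=views[0];r,c=np.nonzero(m);x0=unproj((c.mean(),r.mean()),z+.015,p)[:2]
    f=lambda v:sum(np.abs(render(model,v[0],v[1],v[2],z,p,o,m.shape)-m).sum()/m.sum() for p,m,o in V)
    best=None
    for a in (np.arange(0,2*np.pi,np.pi/6) if yaws is None else yaws):
        r=minimize(f,[*x0,a],method='Nelder-Mead',options=dict(initial_simplex=[[*x0,a],[x0[0]+.008,x0[1],a],[x0[0],x0[1]+.008,a],[*x0,a+.2]],xatol=2e-4,fatol=1e-4))
        if best is None or r.fun<best.fun:best=r
    return best.x,best.fun
E
python3 - <<'E'
from bench import robot, optics
from fit import *
P={n:optics.get_image(n) for n in('top','scene')}
def m(n,t):
    k=optics.masks_of(P[n],t); return k[0]['region'] if k and k[0]['conf']>.4 else None
for t in['pink_eye','pink_nose','pink_ear','wax_knife','white_eye','white_nose','eye_insert','nose_insert','ear_insert','knife_insert']:
    mo='kins' if t=='knife_insert' else 'ins' if 'insert' in t else t.split('_')[1]
    mm={n:m(n,t) for n in P}
    for vs in(['top'],['scene'],['top','scene']):
        v=[(P[n],mm[n]) for n in vs if mm[n] is not None]
        if len(v)<len(vs):continue
        x,e=fit(mo,v,.003 if 'ins' in mo else 0.)
        print(t,vs,np.round(x[:2]*1000,1),round(np.degrees(x[2]),1),round(e,3))
E
```

```text
pink_eye ['top'] [ 476.9 -164.8] -25.0 0.058
pink_eye ['scene'] [ 478.1 -162.3] 155.7 0.066
pink_eye ['top', 'scene'] [ 477.5 -163.5] 154.5 0.181
pink_nose ['top'] [442.  -52.9] 92.0 0.06
pink_nose ['scene'] [442.9 -51.3] 88.4 0.069
pink_nose ['top', 'scene'] [442.1 -52.8] 91.8 0.158
pink_ear ['top'] [663.3 -48.8] 3.3 0.056
pink_ear ['scene'] [664.7 -45.9] -1.8 0.129
pink_ear ['top', 'scene'] [663.8 -48. ] 5.4 0.223
wax_knife ['top'] [ 528.5 -311.9] 346.1 0.284
wax_knife ['scene'] [ 528.2 -309.7] 344.7 0.142
wax_knife ['top', 'scene'] [ 528.5 -310.2] -15.4 0.464
white_eye ['top'] [553.9 -49.7] 15.0 0.062
white_eye ['scene'] [553.6 -46.4] 195.9 0.057
white_eye ['top', 'scene'] [553.9 -48.4] 15.6 0.179
white_nose ['top'] [ 586.9 -173.4] 84.9 0.084
eye_insert ['top'] [639.8 189.1] -7.9 0.047
eye_insert ['scene'] [640.2 191.4] -8.5 0.036
eye_insert ['top', 'scene'] [639.9 190.5] -8.8 0.097
nose_insert ['top'] [459.2 214.6] -8.0 0.045
nose_insert ['scene'] [458.2 216.6] -9.0 0.108
nose_insert ['top', 'scene'] [459.3 215.2] 81.9 0.163
ear_insert ['top'] [549.3 201.8] -7.5 0.039
ear_insert ['scene'] [446.4 -34.1] -5.0 0.867
ear_insert ['top', 'scene'] [549.3 201.8] -7.5 1.039
knife_insert ['top'] [538.6 126. ] -8.1 0.035
knife_insert ['scene'] [540.  128.3] 172.2 0.039
knife_insert ['top', 'scene'] [539.1 127.2] -7.7 0.106
```

```bash
cat > mv.py <<'E'
# usage: mv.py x,y,z,yaw(mm,deg) ...  -> dp, twist of each from the pose now
import sys,numpy as np
from scipy.spatial.transform import Rotation as Ro
from bench import robot
s=robot.get_state();q=np.asarray(s['tool_rot']);R=Ro.from_quat(q[[1,2,3,0]])
y=R.as_matrix()[:,1];print('t',round(s['time'],2),'pos',np.round(np.array(s['eef_pos'])*1000,1),'yaw',round(np.degrees(np.arctan2(-y[0],y[1])),1),'w',round(s['grip_width']*1000,1))
for a in sys.argv[1:]:
    v=np.array([float(k) for k in a.split(',')]);c,n=np.cos(np.radians(v[3])),np.sin(np.radians(v[3]))
    T=Ro.from_matrix(np.array([[-c,-n,0],[-n,c,0],[0,0,-1]]))
    print(a,'dp',np.round(R.inv().apply(v[:3]-np.array(s['eef_pos'])*1000),1).tolist(),'tw',np.round((R.inv()*T).as_rotvec(degrees=True),1).tolist())
E
sed -i 's/^T=/T=/' mv.py; python3 mv.py 477.5,-163.5,120,-25 477.5,-163.5,19,-25
```

```text
t 2.2 pos [227.5 635.5 218. ] yaw -19.7 w 85.3
477.5,-163.5,120,-25 dp [-504.7, -668.0, 98.0] tw [0.0, -0.0, 5.3]
477.5,-163.5,19,-25 dp [-504.7, -668.0, 199.0] tw [0.0, -0.0, 5.3]
```

Call:
servo_tool:
  increments:
    - {"gripper": 1,"dp": [-40,-53,8],"twist": [0,0,0]}
    - {"gripper": 1,"dp": [-504.7,-668,98],"twist": [0,0,5.3]}
    - {"gripper": 1,"dp": [-504.7,-668,98],"twist": [0,0,5.3]}
    - {"gripper": 1,"dp": [-504.7,-668,98],"twist": [0,0,5.3]}
    - {"gripper": 1,"dp": [-504.7,-668,98],"twist": [0,0,5.3]}
    - {"gripper": 1,"dp": [-504.7,-668,98],"twist": [0,0,5.3]}
    - {"gripper": 1,"dp": [-504.7,-668,98],"twist": [0,0,5.3]}
    - {"gripper": 1,"dp": [-504.7,-668,98],"twist": [0,0,5.3]}
    - {"gripper": 1,"dp": [-504.7,-668,98],"twist": [0,0,5.3]}
    - {"gripper": 1,"dp": [-504.7,-668,98],"twist": [0,0,5.3]}

```text
time: 3.45
eef_pos: [0.4131, 0.0411, 0.1455]
tool_rot: [0.001, 0.216, 0.976, 0.0]
force: [1.1, 0.3, 0.4]
grip_width: 0.0855
gripper_force: 0.0
```

```bash
python3 mv.py 477.5,-163.5,120,-25 477.5,-163.5,19,-25
```

```text
t 3.45 pos [413.1  41.1 145.5] yaw -25.0 w 85.5
477.5,-163.5,120,-25 dp [-144.8, -158.2, 25.6] tw [0.0, 0.1, 0.0]
477.5,-163.5,19,-25 dp [-144.6, -158.3, 126.6] tw [0.0, 0.1, 0.0]
```

Call:
servo_tool:
  increments:
    - {"gripper": 1,"dp": [-144.8,-158.2,25.6],"twist": [0,0,0]}
    - {"gripper": 1,"dp": [-144.8,-158.2,25.6],"twist": [0,0,0]}
    - {"gripper": 1,"dp": [-144.8,-158.2,25.6],"twist": [0,0,0]}
    - {"gripper": 1,"dp": [-144.8,-158.2,25.6],"twist": [0,0,0]}
    - {"gripper": 1,"dp": [-144.8,-158.2,25.6],"twist": [0,0,0]}
    - {"gripper": 1,"dp": [-144.8,-158.2,25.6],"twist": [0,0,0]}

```text
time: 4.2
eef_pos: [0.4771, -0.1611, 0.1198]
tool_rot: [-0.0, 0.216, 0.976, 0.0]
force: [-0.2, 1.0, 0.3]
grip_width: 0.0855
gripper_force: 0.0
```

```bash
python3 mv.py 477.5,-163.5,60,-25 477.5,-163.5,19,-25
```

```text
t 4.2 pos [ 477.1 -161.1  119.8] yaw -25.0 w 85.5
477.5,-163.5,60,-25 dp [-1.4, -2.1, 59.8] tw [0.0, -0.0, 0.0]
477.5,-163.5,19,-25 dp [-1.4, -2.1, 100.8] tw [0.0, -0.0, 0.0]
```

Call:
servo_tool:
  increments:
    - {"gripper": 1,"dp": [0,0,30],"twist": [0,0,0]}
    - {"gripper": 1,"dp": [0,0,65],"twist": [0,0,0]}
    - {"gripper": 1,"dp": [0,0,90],"twist": [0,0,0]}
    - {"gripper": 1,"dp": [0,0,101],"twist": [0,0,0]}
    - {"gripper": 1,"dp": [0,0,101],"twist": [0,0,0]}
    - {"gripper": 1,"dp": [0,0,101],"twist": [0,0,0]}
    - {"gripper": 1,"dp": [0,0,101],"twist": [0,0,0]}

```text
time: 5.08
eef_pos: [0.4778, -0.1616, 0.0197]
tool_rot: [0.001, 0.216, 0.976, -0.0]
force: [0.2, -0.7, -0.0]
grip_width: 0.0852
gripper_force: 0.0
```

```bash
python3 mv.py 477.5,-163.5,19,-25; python3 - <<'E'
from bench import optics
import cv2
i=optics.get_image('scene')['frame'][:,:,::-1];cv2.imwrite('pics/a.png',cv2.resize(i[120:300,180:420],None,fx=3,fy=3))
E
```

```text
t 5.08 pos [ 477.8 -161.6   19.7] yaw -25.0 w 85.2
477.5,-163.5,19,-25 dp [-0.5, -1.8, 0.7] tw [0.0, 0.1, 0.0]
```

View pics/a.png

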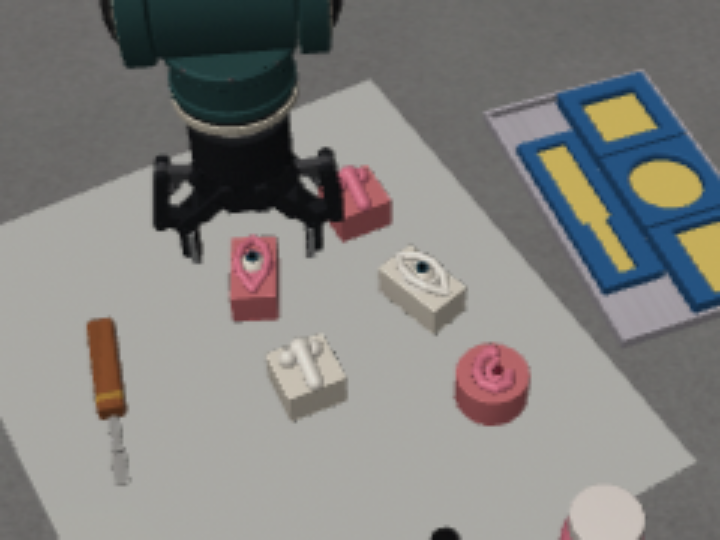

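The fingers straddle the pink eye (centre about (254,275) in the crop), and all other pieces are untouched. I'll close and lift.

Call:
servo_tool:
  increments:
    - {"gripper": 1,"dp": [-0.5,-1.8,1.5],"twist": [0,0,0]}
    - {"gripper": 0,"dp": [-0.5,-1.8,1.5],"twist": [0,0,0]}
    - {"gripper": 0,"dp": [-0.5,-1.8,1.5],"twist": [0,0,0]}
    - {"gripper": 0,"dp": [-0.5,-1.8,1.5],"twist": [0,0,0]}
    - {"gripper": 0,"dp": [-0.5,-1.8,1.5],"twist": [0,0,0]}
    - {"gripper": 0,"dp": [-0.5,-1.8,1.5],"twist": [0,0,0]}
    - {"gripper": 0,"dp": [-0.5,-1.8,1.5],"twist": [0,0,0]}
    - {"gripper": 0,"dp": [-0.5,-1.8,1.5],"twist": [0,0,0]}

```text
time: 6.12
eef_pos: [0.4776, -0.1637, 0.019]
tool_rot: [0.001, 0.216, 0.976, -0.0]
force: [-7.4, 1.7, 19.5]
grip_width: 0.0273
gripper_force: 51.2
```

```bash
python3 mv.py 477.5,-163.5,120,-25 640,190.3,120,-8
```

```text
t 6.12 pos [ 477.6 -163.7   19. ] yaw -25.0 w 27.3
477.5,-163.5,120,-25 dp [0.0, 0.2, -101.0] tw [-0.0, 0.1, 0.0]
640,190.3,120,-8 dp [2.3, 389.5, -101.1] tw [-0.0, 0.1, -17.0]
```

```bash
python3 - <<'E'
from bench import optics
import cv2
i=optics.get_image('scene')['frame'][:,:,::-1];cv2.imwrite('pics/b.png',cv2.resize(i[150:250,210:330],None,fx=6,fy=6,interpolation=cv2.INTER_CUBIC))
E
```

```text
(no output)
```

View pics/b.png

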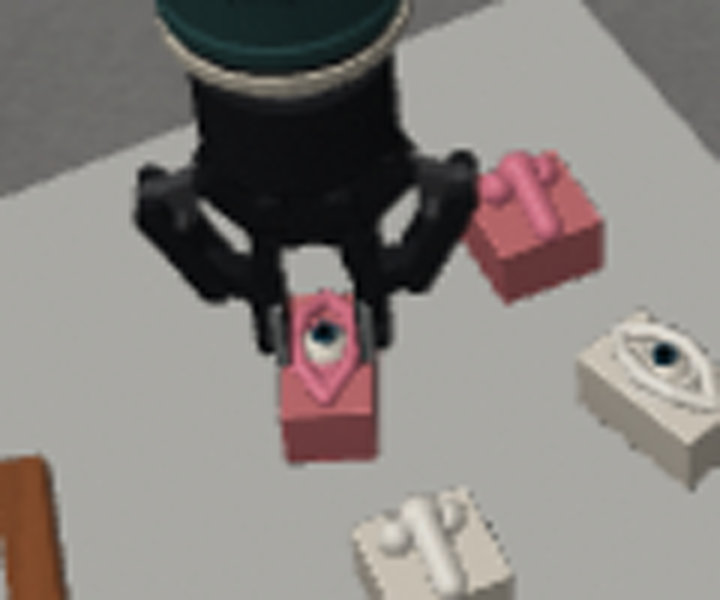

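```bash
python3 - <<'E'
from bench import optics
from fit import *
p=optics.get_image('scene')
y=np.array([.4226,.906,0])
for z in(0,10,20,30,40,50):
    c=np.array([477.7,-162.5,z])
    print(z,np.round(proj(np.array([c,c-50*y,c+50*y,c-18*y,c+18*y])/1000,p),1).tolist())
E
```

```text
0 [[265.1, 216.3], [245.0, 217.3], [285.0, 215.2], [257.9, 216.6], [272.3, 215.9]]
10 [[264.8, 213.7], [244.6, 214.8], [284.8, 212.7], [257.5, 214.1], [272.0, 213.3]]
20 [[264.4, 211.2], [244.1, 212.2], [284.6, 210.1], [257.1, 211.5], [271.7, 210.8]]
30 [[264.1, 208.6], [243.7, 209.6], [284.5, 207.5], [256.8, 208.9], [271.5, 208.2]]
40 [[263.8, 205.9], [243.2, 207.0], [284.3, 204.9], [256.4, 206.3], [271.2, 205.5]]
50 [[263.5, 203.2], [242.7, 204.3], [284.1, 202.2], [256.0, 203.6], [270.9, 202.9]]
```

The picture shows the fingertips on the base's top face, gripping only the relief. Tips at about (256,209) and (272,207.5) in the full image correspond to z≈31 mm. The open-finger view gives the same discrepancy, so the fingers stand about 18 mm higher than the reported TCP implies. I'll open, go about 17 mm lower and grip again.

Call:
servo_tool:
  increments:
    - {"gripper": 1,"dp": [0,0,0],"twist": [0,0,0]}
    - {"gripper": 1,"dp": [0,0,0],"twist": [0,0,0]}
    - {"gripper": 1,"dp": [0,0,0],"twist": [0,0,0]}
    - {"gripper": 1,"dp": [0,0,0],"twist": [0,0,0]}
    - {"gripper": 1,"dp": [0,0,8],"twist": [0,0,0]}
    - {"gripper": 1,"dp": [0,0,16],"twist": [0,0,0]}
    - {"gripper": 1,"dp": [0,0,16],"twist": [0,0,0]}
    - {"gripper": 1,"dp": [0,0,16],"twist": [0,0,0]}

```text
time: 7.22
eef_pos: [0.477, -0.1634, 0.0012]
tool_rot: [-0.0, 0.216, 0.976, 0.0]
force: [-0.2, 0.7, 0.0]
grip_width: 0.0854
gripper_force: 0.0
```

Call:
servo_tool:
  increments:
    - {"gripper": 0.5,"dp": [0,0,0],"twist": [0,0,0]}
    - {"gripper": 0.2,"dp": [0,0,0],"twist": [0,0,0]}
    - {"gripper": 0,"dp": [0,0,0],"twist": [0,0,0]}
    - {"gripper": 0,"dp": [0,0,0],"twist": [0,0,0]}
    - {"gripper": 0,"dp": [0,0,0],"twist": [0,0,0]}
    - {"gripper": 0,"dp": [0,0,0],"twist": [0,0,0]}
    - {"gripper": 0,"dp": [0,0,0],"twist": [0,0,0]}

```text
time: 8.1
eef_pos: [0.4772, -0.1635, 0.0016]
tool_rot: [0.0, 0.216, 0.976, -0.0]
force: [-1.1, 0.3, 5.8]
grip_width: 0.0368
gripper_force: 60.9
```

```bash
python3 mv.py 477.5,-163.5,105,-25 640,190.3,105,-8
```

```text
t 8.1 pos [ 477.2 -163.5    1.6] yaw -25.0 w 36.8
477.5,-163.5,105,-25 dp [-0.3, 0.1, -103.4] tw [-0.0, 0.0, 0.0]
640,190.3,105,-8 dp [1.9, 389.4, -103.4] tw [-0.0, 0.0, -17.0]
```

Call:
servo_tool:
  increments:
    - {"gripper": 0,"dp": [0,0,-25],"twist": [0,0,0]}
    - {"gripper": 0,"dp": [0,0,-65],"twist": [0,0,0]}
    - {"gripper": 0,"dp": [1,40,-103],"twist": [0,0,-3]}
    - {"gripper": 0,"dp": [2,90,-103],"twist": [0,0,-7]}
    - {"gripper": 0,"dp": [2,145,-103],"twist": [0,0,-11]}
    - {"gripper": 0,"dp": [2,200,-103],"twist": [0,0,-15]}
    - {"gripper": 0,"dp": [2,255,-103],"twist": [0,0,-17]}
    - {"gripper": 0,"dp": [2,310,-103],"twist": [0,0,-17]}
    - {"gripper": 0,"dp": [2,355,-103],"twist": [0,0,-17]}
    - {"gripper": 0,"dp": [1.9,389.4,-103.4],"twist": [0,0,-17]}

```text
time: 9.35
eef_pos: [0.64, 0.1923, 0.1038]
tool_rot: [-0.0, 0.069, 0.998, -0.0]
force: [0.5, -0.9, -1.3]
grip_width: 0.0366
gripper_force: 60.5
```

Call:
servo_tool:
  increments:
    - {"gripper": 0,"dp": [0,0,0],"twist": [0,0,0]}
    - {"gripper": 0,"dp": [0,0,0],"twist": [0,0,0]}

```text
time: 9.6
eef_pos: [0.6394, 0.1901, 0.104]
tool_rot: [-0.0, 0.07, 0.998, -0.0]
force: [-0.3, -0.2, -1.0]
grip_width: 0.0367
gripper_force: 60.5
```

```bash
python3 mv.py 640,190.3,30,-8 640,190.3,8,-8;python3 - <<'E'
from bench import optics
from fit import *
for n in('top','scene'):
    p=optics.get_image(n)
    k=optics.masks_of(p,'pink_eye')
    for m in k[:1]:
        print(n,m['conf'],m['box'],fit('eye',[(p,m['region'])],.103,[np.radians(-8)]))
    if n=='scene':cv2.imwrite('pics/c.png',cv2.resize(p['frame'][100:250,300:500,::-1],None,fx=3.5,fy=3.5,interpolation=cv2.INTER_CUBIC))
E
```

```text
t 9.6 pos [639.4 190.1 104. ] yaw -8.0 w 36.7
640,190.3,30,-8 dp [-0.6, 0.3, 74.0] tw [-0.0, -0.1, 0.0]
640,190.3,8,-8 dp [-0.6, 0.4, 96.0] tw [-0.0, -0.1, 0.0]
scene 0.68 [411.6, 163.1, 440.0, 192.3] (array([ 0.65208917,  0.19428573, -0.8372756 ]), np.float64(0.3850275807722616))
```

View pics/c.png

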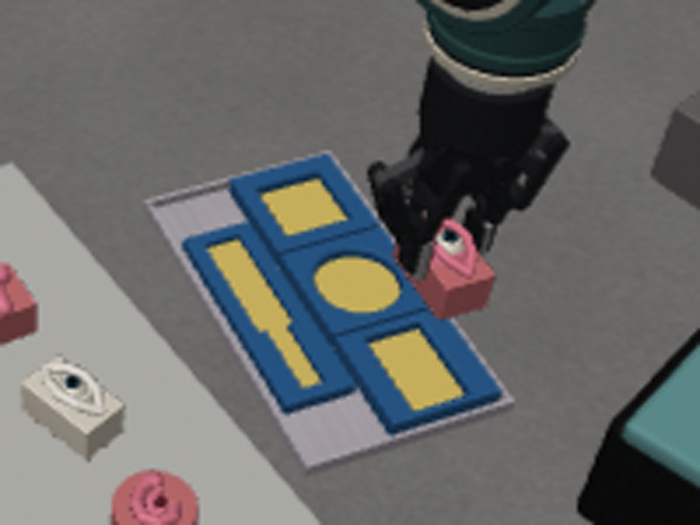

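The eye is held level on its base sides, in line with the oblong recess. I'll lower it.

Call:
servo_tool:
  increments:
    - {"gripper": 0,"dp": [-0.6,0.3,30],"twist": [0,0,0]}
    - {"gripper": 0,"dp": [-0.6,0.3,60],"twist": [0,0,0]}
    - {"gripper": 0,"dp": [-0.6,0.3,78],"twist": [0,0,0]}
    - {"gripper": 0,"dp": [-0.6,0.3,85],"twist": [0,0,0]}
    - {"gripper": 0,"dp": [-0.6,0.3,90],"twist": [0,0,0]}
    - {"gripper": 0,"dp": [-0.6,0.3,93],"twist": [0,0,0]}
    - {"gripper": 0,"dp": [-0.6,0.3,95],"twist": [0,0,0]}
    - {"gripper": 0,"dp": [-0.6,0.3,95],"twist": [0,0,0]}

```text
time: 10.8
eef_pos: [0.6405, 0.1906, 0.0098]
tool_rot: [0.0, 0.07, 0.998, 0.0]
force: [0.6, -0.3, -1.4]
grip_width: 0.0367
gripper_force: 60.5
```

Call:
servo_tool:
  increments:
    - {"gripper": 0,"dp": [0,0,1.2],"twist": [0,0,0]}
    - {"gripper": 0,"dp": [0,0,1.2],"twist": [0,0,0]}
    - {"gripper": 0.55,"dp": [0,0,1.2],"twist": [0,0,0]}
    - {"gripper": 0.7,"dp": [0,0,1.2],"twist": [0,0,0]}
    - {"gripper": 0.7,"dp": [0,0,1.2],"twist": [0,0,0]}
    - {"gripper": 0.7,"dp": [0,0,-20],"twist": [0,0,0]}
    - {"gripper": 1,"dp": [0,0,-60],"twist": [0,0,0]}
    - {"gripper": 1,"dp": [0,0,-100],"twist": [0,0,0]}
    - {"gripper": 1,"dp": [0,0,-100],"twist": [0,0,0]}

```text
time: 11.92
eef_pos: [0.6421, 0.191, 0.1153]
tool_rot: [0.003, 0.07, 0.998, 0.001]
force: [0.2, -0.4, -0.3]
grip_width: 0.0854
gripper_force: 0.0
```

```bash
cat > chk.py <<'E'
import sys
from bench import optics
from fit import *
from fit import fit
P={n:optics.get_image(n) for n in('top','scene')}
for a in sys.argv[1:]:
    t,z=a.split(',');
    for n,p in P.items():
        k=optics.masks_of(p,t)
        if k:
            x,e=fit(t.split('_')[1],[(p,k[0]['region'])],float(z))
            print(t,n,round(float(k[0]['conf']),2),np.round(x[:2]*1000,1),round(np.degrees(x[2])%360,1),round(e,3))
E
python3 mv.py 442.4,-52.1,105,1 442.4,-52.1,1.5,1; python3 chk.py pink_eye,.007 pink_nose,0
```

```text
t 11.93 pos [642.1 191.  115.3] yaw -8.0 w 85.4
442.4,-52.1,105,1 dp [164.0, -268.6, 8.5] tw [0.1, 0.4, -9.0]
442.4,-52.1,1.5,1 dp [164.6, -268.9, 112.0] tw [0.1, 0.4, -9.0]
pink_eye top 0.6 [706.2 241.8] 314.2 1.0
pink_eye scene 0.93 [642.3 192.1] 349.3 0.073
pink_nose top 0.96 [441.6 -54.1] 87.4 0.076
pink_nose scene 0.59 [554.1 188.1] 175.0 0.366
```

Call:
servo_tool:
  increments:
    - {"gripper": 1,"dp": [25,-40,8],"twist": [0,0,-2]}
    - {"gripper": 1,"dp": [55,-90,8],"twist": [0,0,-5]}
    - {"gripper": 1,"dp": [85,-140,8],"twist": [0,0,-9]}
    - {"gripper": 1,"dp": [115,-190,8],"twist": [0,0,-9]}
    - {"gripper": 1,"dp": [145,-235,8],"twist": [0,0,-9]}
    - {"gripper": 1,"dp": [164,-268.6,8],"twist": [0,0,-9]}
    - {"gripper": 1,"dp": [164,-268.6,8],"twist": [0,0,-9]}
    - {"gripper": 1,"dp": [164,-268.6,8],"twist": [0,0,-9]}
    - {"gripper": 1,"dp": [164,-268.6,8],"twist": [0,0,-9]}

```text
time: 13.35
eef_pos: [0.441, -0.052, 0.1014]
tool_rot: [-0.0, -0.009, 1.0, 0.0]
force: [0.4, -0.4, -0.4]
grip_width: 0.085
gripper_force: 0.0
```

```bash
python3 mv.py 442.4,-52.1,1.5,1
```

```text
t 13.35 pos [441.  -52.  101.4] yaw 1.1 w 85.0
442.4,-52.1,1.5,1 dp [-1.5, -0.1, 99.9] tw [0.0, -0.0, 0.1]
```

Call:
servo_tool:
  increments:
    - {"gripper": 1,"dp": [-1.5,0,30],"twist": [0,0,0]}
    - {"gripper": 1,"dp": [-1.5,0,65],"twist": [0,0,0]}
    - {"gripper": 1,"dp": [-1.5,0,90],"twist": [0,0,0]}
    - {"gripper": 1,"dp": [-1.5,0,100],"twist": [0,0,0]}
    - {"gripper": 1,"dp": [-1.5,0,100],"twist": [0,0,0]}
    - {"gripper": 1,"dp": [-1.5,0,100],"twist": [0,0,0]}
    - {"gripper": 0.6,"dp": [-1.5,0,100],"twist": [0,0,0]}
    - {"gripper": 0.2,"dp": [-1.5,0,100],"twist": [0,0,0]}
    - {"gripper": 0,"dp": [-1.5,0,100],"twist": [0,0,0]}
    - {"gripper": 0,"dp": [-1.5,0,100],"twist": [0,0,0]}

```text
time: 14.6
eef_pos: [0.4427, -0.0526, 0.0026]
tool_rot: [0.001, -0.009, 1.0, -0.0]
force: [-3.4, 0.7, 9.7]
grip_width: 0.0477
gripper_force: 61.9
```

Call:
servo_tool:
  increments:
    - {"gripper": 0,"dp": [0,0,0],"twist": [0,0,0]}
    - {"gripper": 0,"dp": [0,0,0],"twist": [0,0,0]}

```text
time: 14.85
eef_pos: [0.4427, -0.0526, 0.0026]
tool_rot: [0.001, -0.009, 1.0, -0.0]
force: [-3.4, 2.5, 10.5]
grip_width: 0.0477
gripper_force: 61.9
```

```bash
python3 mv.py 458.8,215.6,105,-8
```

```text
t 14.85 pos [442.7 -52.6   2.6] yaw 1.0 w 47.7
458.8,215.6,105,-8 dp [-20.9, 267.9, -102.4] tw [-0.0, 0.1, 9.0]
```

Call:
servo_tool:
  increments:
    - {"gripper": 0,"dp": [0,0,-25],"twist": [0,0,0]}
    - {"gripper": 0,"dp": [0,0,-65],"twist": [0,0,0]}
    - {"gripper": 0,"dp": [-3,35,-102],"twist": [0,0,2]}
    - {"gripper": 0,"dp": [-6,80,-102],"twist": [0,0,5]}
    - {"gripper": 0,"dp": [-10,130,-102],"twist": [0,0,9]}
    - {"gripper": 0,"dp": [-14,180,-102],"twist": [0,0,9]}
    - {"gripper": 0,"dp": [-18,230,-102],"twist": [0,0,9]}
    - {"gripper": 0,"dp": [-20.9,267.9,-102],"twist": [0,0,9]}
    - {"gripper": 0,"dp": [-20.9,267.9,-102],"twist": [0,0,9]}
    - {"gripper": 0,"dp": [-20.9,267.9,-102],"twist": [0,0,9]}

```text
time: 16.1
eef_pos: [0.4583, 0.2154, 0.1035]
tool_rot: [-0.0, 0.07, 0.998, -0.0]
force: [-0.6, -0.1, -1.5]
grip_width: 0.0476
gripper_force: 61.7
```

```bash
python3 mv.py 458.8,215.6,9.6,-8
```

```text
t 16.1 pos [458.3 215.4 103.5] yaw -8.0 w 47.6
458.8,215.6,9.6,-8 dp [-0.5, 0.3, 93.9] tw [-0.0, -0.0, 0.0]
```

Call:
servo_tool:
  increments:
    - {"gripper": 0,"dp": [-0.5,0.3,30],"twist": [0,0,0]}
    - {"gripper": 0,"dp": [-0.5,0.3,60],"twist": [0,0,0]}
    - {"gripper": 0,"dp": [-0.5,0.3,78],"twist": [0,0,0]}
    - {"gripper": 0,"dp": [-0.5,0.3,85],"twist": [0,0,0]}
    - {"gripper": 0,"dp": [-0.5,0.3,90],"twist": [0,0,0]}
    - {"gripper": 0,"dp": [-0.5,0.3,93],"twist": [0,0,0]}
    - {"gripper": 0,"dp": [-0.5,0.3,94],"twist": [0,0,0]}
    - {"gripper": 0,"dp": [-0.5,0.3,94],"twist": [0,0,0]}

```text
time: 17.1
eef_pos: [0.459, 0.216, 0.0099]
tool_rot: [0.0, 0.07, 0.998, 0.0]
force: [-0.6, 0.6, -1.0]
grip_width: 0.0475
gripper_force: 61.7
```

Call:
servo_tool:
  increments:
    - {"gripper": 0,"dp": [0,0,1],"twist": [0,0,0]}
    - {"gripper": 0,"dp": [0,0,1],"twist": [0,0,0]}
    - {"gripper": 0.65,"dp": [0,0,1],"twist": [0,0,0]}
    - {"gripper": 0.8,"dp": [0,0,1],"twist": [0,0,0]}
    - {"gripper": 0.8,"dp": [0,0,1],"twist": [0,0,0]}
    - {"gripper": 0.8,"dp": [0,0,-20],"twist": [0,0,0]}
    - {"gripper": 1,"dp": [0,0,-60],"twist": [0,0,0]}
    - {"gripper": 1,"dp": [0,0,-95],"twist": [0,0,0]}
    - {"gripper": 1,"dp": [0,0,-95],"twist": [0,0,0]}

```text
time: 18.23
eef_pos: [0.4601, 0.2164, 0.1074]
tool_rot: [0.002, 0.07, 0.998, 0.001]
force: [-0.2, 0.2, 0.1]
grip_width: 0.0853
gripper_force: 0.0
```

```bash
python3 mv.py 664,-47.5,105,-3 ; python3 chk.py pink_nose,.007 pink_ear,0
```

```text
t 18.23 pos [460.1 216.4 107.4] yaw -8.0 w 85.3
664,-47.5,105,-3 dp [-238.7, -233.0, 2.8] tw [0.1, 0.2, -5.0]
pink_nose top 0.44 [519.6 208.7] 302.7 1.0
pink_ear top 0.88 [664.  -47.9] 6.7 0.088
pink_ear scene 0.63 [662.5 -44.9] 2.3 0.085
```

Call:
servo_tool:
  increments:
    - {"gripper": 1,"dp": [-35,-34,2],"twist": [0,0,-1]}
    - {"gripper": 1,"dp": [-75,-73,2],"twist": [0,0,-3]}
    - {"gripper": 1,"dp": [-115,-112,2],"twist": [0,0,-5]}
    - {"gripper": 1,"dp": [-155,-151,2],"twist": [0,0,-5]}
    - {"gripper": 1,"dp": [-195,-190,2],"twist": [0,0,-5]}
    - {"gripper": 1,"dp": [-225,-219,2],"twist": [0,0,-5]}
    - {"gripper": 1,"dp": [-238.7,-233,2],"twist": [0,0,-5]}
    - {"gripper": 1,"dp": [-238.7,-233,2],"twist": [0,0,-5]}
    - {"gripper": 1,"dp": [-238.7,-233,2],"twist": [0,0,-5]}

```text
time: 19.65
eef_pos: [0.6623, -0.0471, 0.1024]
tool_rot: [-0.0, 0.026, 1.0, 0.0]
force: [1.3, 0.7, 0.5]
grip_width: 0.0852
gripper_force: 0.0
```

```bash
python3 mv.py 663.8,-47.2,1.8,-3
```

```text
t 19.65 pos [662.3 -47.1 102.4] yaw -3.0 w 85.2
663.8,-47.2,1.8,-3 dp [-1.6, -0.1, 100.6] tw [0.0, -0.0, 0.0]
```

Call:
servo_tool:
  increments:
    - {"gripper": 1,"dp": [-1.5,0,30],"twist": [0,0,0]}
    - {"gripper": 1,"dp": [-1.5,0,65],"twist": [0,0,0]}
    - {"gripper": 1,"dp": [-1.5,0,90],"twist": [0,0,0]}
    - {"gripper": 1,"dp": [-1.5,0,100],"twist": [0,0,0]}
    - {"gripper": 1,"dp": [-1.5,0,100],"twist": [0,0,0]}
    - {"gripper": 1,"dp": [-1.5,0,100],"twist": [0,0,0]}
    - {"gripper": 0.6,"dp": [-1.5,0,100],"twist": [0,0,0]}
    - {"gripper": 0.2,"dp": [-1.5,0,100],"twist": [0,0,0]}
    - {"gripper": 0,"dp": [-1.5,0,100],"twist": [0,0,0]}
    - {"gripper": 0,"dp": [-1.5,0,100],"twist": [0,0,0]}

```text
time: 20.9
eef_pos: [0.6649, -0.0482, 0.0039]
tool_rot: [0.001, 0.026, 1.0, -0.0]
force: [-2.5, -0.3, 7.7]
grip_width: 0.0555
gripper_force: 63.3
```

Call:
servo_tool:
  increments:
    - {"gripper": 0,"dp": [0,0,0],"twist": [0,0,0]}
    - {"gripper": 0,"dp": [0,0,0],"twist": [0,0,0]}

```text
time: 21.15
eef_pos: [0.6649, -0.0482, 0.0039]
tool_rot: [0.001, 0.026, 1.0, -0.0]
force: [-2.2, 0.0, 8.5]
grip_width: 0.0554
gripper_force: 63.3
```

```bash
python3 mv.py 549.4,203,105,-8
```

```text
t 21.15 pos [664.9 -48.2   3.9] yaw -3.0 w 55.4
549.4,203,105,-8 dp [128.3, 244.8, -101.3] tw [0.0, 0.1, 5.0]
```

Call:
servo_tool:
  increments:
    - {"gripper": 0,"dp": [0,0,-25],"twist": [0,0,0]}
    - {"gripper": 0,"dp": [0,0,-65],"twist": [0,0,0]}
    - {"gripper": 0,"dp": [15,29,-101],"twist": [0,0,1]}
    - {"gripper": 0,"dp": [38,73,-101],"twist": [0,0,3]}
    - {"gripper": 0,"dp": [61,117,-101],"twist": [0,0,5]}
    - {"gripper": 0,"dp": [84,161,-101],"twist": [0,0,5]}
    - {"gripper": 0,"dp": [108,206,-101],"twist": [0,0,5]}
    - {"gripper": 0,"dp": [127.8,244.8,-101],"twist": [0,0,5]}
    - {"gripper": 0,"dp": [127.8,244.8,-101],"twist": [0,0,5]}
    - {"gripper": 0,"dp": [127.8,244.8,-101],"twist": [0,0,5]}

```text
time: 22.4
eef_pos: [0.5496, 0.2029, 0.1037]
tool_rot: [0.0, 0.07, 0.998, -0.0]
force: [0.1, -0.1, -1.8]
grip_width: 0.0554
gripper_force: 63.9
```

```bash
python3 mv.py 549.8,203,10.3,-8; python3 - <<'E'
from bench import optics
import cv2
i=optics.get_image('scene')['frame'][:,:,::-1];cv2.imwrite('pics/d.png',cv2.resize(i[100:240,320:480],None,fx=4.2,fy=4.2,interpolation=cv2.INTER_CUBIC))
E
```

```text
t 22.4 pos [549.6 202.9 103.7] yaw -8.0 w 55.4
549.8,203,10.3,-8 dp [-0.1, 0.2, 93.4] tw [-0.0, 0.0, 0.0]
```

View pics/d.png

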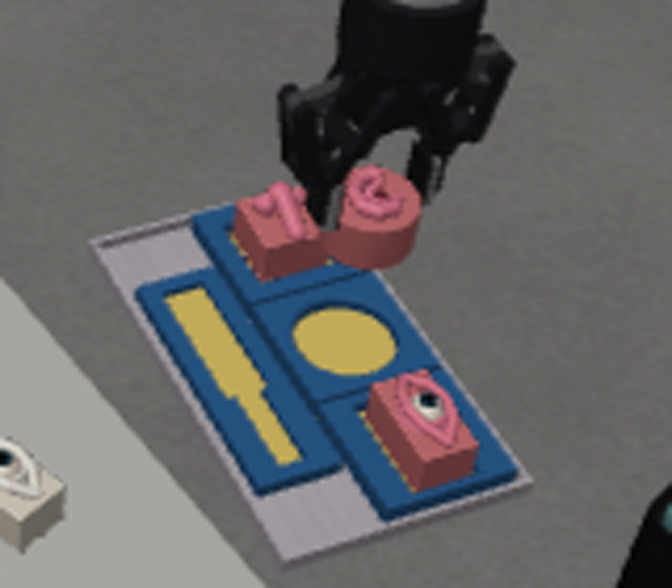

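The eye (425,430) and nose (280,230) sit in their recesses. The ear (380,215) is held, but the fingers grip it off-centre, behind its middle (towards -x), so I'll measure that offset before lowering.

```bash
python3 - <<'E'
from bench import optics
from fit import *
p=optics.get_image('scene')
for m in optics.masks_of(p,'pink_ear')[:1]:
    reg=m['region'];print(m['conf'],m['box'])
    for z in(.098,.100,.102):print(z,fit('ear',[(p,reg)],z,[0]))
# expected pixels of base rim (z=.1..): predicted box if centred at tool
for dx in(0,.01):
    uv=[proj(h+[.5496+dx,.2029,.100],p) for h in M['ear'][:1]][0];print(dx,uv.min(0),uv.max(0))
p=optics.get_image('top')
for m in optics.masks_of(p,'pink_ear')[:2]: print('top',m['conf'],m['box'])
E
```

```text
0.7 [395.3, 137.3, 418.9, 162.8]
0.098 (array([0.54918347, 0.20647217, 0.17166229]), np.float64(0.17051049494687742))
0.1 (array([0.5504808 , 0.20482914, 0.18206086]), np.float64(0.1752094670467306))
0.102 (array([0.55187767, 0.20330925, 0.17264132]), np.float64(0.17865595577438023))
0 [394.50354428 138.77325423] [419.70235452 164.14582086]
0.01 [396.82632296 141.11202085] [422.20725847 166.63785801]
```

Call:
servo_tool:
  increments:
    - {"gripper": 0,"dp": [0,0,30],"twist": [0,0,0]}
    - {"gripper": 0,"dp": [0,0,60],"twist": [0,0,0]}
    - {"gripper": 0,"dp": [0,0,78],"twist": [0,0,0]}
    - {"gripper": 0,"dp": [0,0,85],"twist": [0,0,0]}
    - {"gripper": 0,"dp": [0,0,90],"twist": [0,0,0]}
    - {"gripper": 0,"dp": [0,0,92.5],"twist": [0,0,0]}
    - {"gripper": 0,"dp": [0,0,93.5],"twist": [0,0,0]}
    - {"gripper": 0,"dp": [0,0,93.5],"twist": [0,0,0]}

```text
time: 23.65
eef_pos: [0.5498, 0.2031, 0.011]
tool_rot: [0.0, 0.07, 0.998, 0.0]
force: [-2.2, -1.1, 4.9]
grip_width: 0.0558
gripper_force: 64.6
```

Call:
servo_tool:
  increments:
    - {"gripper": 0.75,"dp": [0,0,0],"twist": [0,0,0]}
    - {"gripper": 0.85,"dp": [0,0,0],"twist": [0,0,0]}
    - {"gripper": 0.85,"dp": [0,0,0],"twist": [0,0,0]}
    - {"gripper": 0.85,"dp": [0,0,-20],"twist": [0,0,0]}
    - {"gripper": 0.85,"dp": [0,0,-60],"twist": [0,0,0]}
    - {"gripper": 0.85,"dp": [0,0,-95],"twist": [0,0,0]}
    - {"gripper": 0.85,"dp": [0,0,-95],"twist": [0,0,0]}

```text
time: 24.52
eef_pos: [0.551, 0.2035, 0.1098]
tool_rot: [0.003, 0.07, 0.998, 0.001]
force: [-0.1, -0.2, -0.5]
grip_width: 0.0727
gripper_force: 0.0
```

```bash
python3 mv.py 504.2,-304,105,-15; python3 - <<'E'
from bench import optics
from fit import *
import fit as F
from fit import fit
F.M['handle']=M['knife'][:1]
R=[]
for n in('top','scene'):
    p=optics.get_image(n)
    for m in optics.masks_of(p,'wax_knife')[:1]:
        x,e=fit('knife',[(p,m['region'])]);print(n,m['conf'],m['box'],np.round(x,4),np.degrees(x[2]),e)
        hsv=cv2.cvtColor(p['frame'],cv2.COLOR_RGB2HSV);l,t,r,b=[int(v) for v in m['box']]
        h=(hsv[...,0]<25)&(hsv[...,1]>90);k=np.zeros_like(h);k[t-5:b+6,l-5:r+6]=1;h&=k
        x,e=fit('handle',[(p,h)],0,[np.radians(-15),np.radians(-20)]);print('handle',h.sum(),np.round(x,4),np.degrees(x[2]),e)
        i=p['frame'][t-20:b+20,l-40:r+40,::-1];R.append(cv2.resize(i,(390,500)))
cv2.imwrite('pics/e.png',np.hstack(R))
E
```

```text
t 24.52 pos [551.  203.5 109.8] yaw -8.0 w 72.7
504.2,-304,105,-15 dp [-24.2, -509.1, 3.6] tw [0.2, 0.3, 7.0]
top 0.63 [437.6, 188.1, 457.2, 243.1] [ 0.5268 -0.3118 -0.2525] -14.47004689581198 0.26751118357790876
handle 321 [ 0.5291 -0.3152 -0.3463] -19.84343717159954 0.4295644737645838
scene 0.64 [210.1, 224.4, 225.1, 281.5] [ 0.5268 -0.3096  6.0255] 345.23837141224044 0.18601371583116008
handle 292 [ 0.5258 -0.3093 -0.2393] -13.713078195631779 0.2080177276390008
```

View pics/e.png

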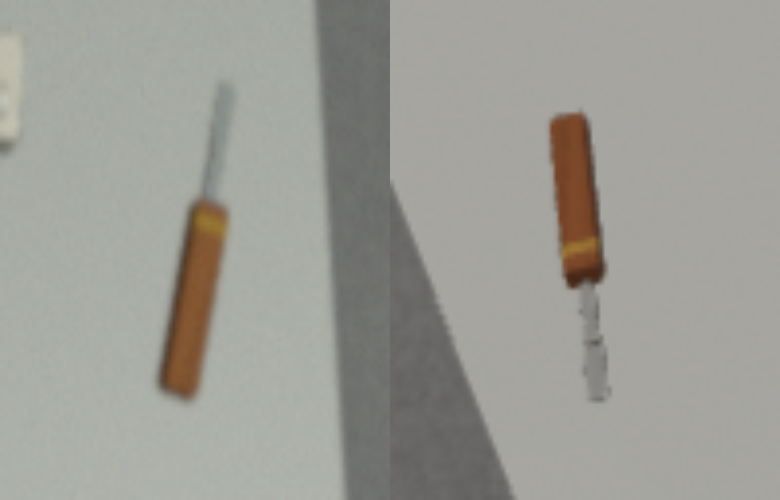

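The handle is clear and flat. The knife centre is about (527, -311) mm at yaw -15°, and both views agree. I'll grip at local x = -27 mm.

Call:
servo_tool:
  increments:
    - {"gripper": 0.85,"dp": [-2,-35,2],"twist": [0,0,2]}
    - {"gripper": 0.85,"dp": [-5,-95,2],"twist": [0,0,5]}
    - {"gripper": 0.7,"dp": [-8,-155,2],"twist": [0,0,7]}
    - {"gripper": 0.7,"dp": [-11,-215,2],"twist": [0,0,7]}
    - {"gripper": 0.7,"dp": [-13,-275,2],"twist": [0,0,7]}
    - {"gripper": 0.7,"dp": [-16,-335,2],"twist": [0,0,7]}
    - {"gripper": 0.7,"dp": [-19,-395,2],"twist": [0,0,7]}
    - {"gripper": 0.7,"dp": [-21,-445,2],"twist": [0,0,7]}
    - {"gripper": 0.7,"dp": [-24,-490,2],"twist": [0,0,7]}
    - {"gripper": 0.7,"dp": [-24.2,-509,2],"twist": [0,0,7]}

```text
time: 25.98
eef_pos: [0.5018, -0.3062, 0.102]
tool_rot: [-0.001, 0.131, 0.991, 0.0]
force: [0.3, 0.4, -0.3]
grip_width: 0.0601
gripper_force: 0.0
```

Call:
servo_tool:
  increments:
    - {"gripper": 0.7,"dp": [0,0,0],"twist": [0,0,0]}
    - {"gripper": 0.7,"dp": [0,0,0],"twist": [0,0,0]}
    - {"gripper": 0.7,"dp": [0,0,0],"twist": [0,0,0]}

```text
time: 26.35
eef_pos: [0.5029, -0.3033, 0.1031]
tool_rot: [-0.0, 0.13, 0.992, 0.0]
force: [0.5, 0.8, 0.2]
grip_width: 0.0599
gripper_force: 0.0
```

```bash
python3 mv.py 501.4,-303.7,-4,-15
```

```text
t 26.35 pos [ 502.9 -303.3  103.1] yaw -14.9 w 59.9
501.4,-303.7,-4,-15 dp [1.4, -0.8, 107.1] tw [0.0, -0.0, 0.1]
```

Call:
servo_tool:
  increments:
    - {"gripper": 0.7,"dp": [1.4,-0.8,30],"twist": [0,0,0]}
    - {"gripper": 0.7,"dp": [1.4,-0.8,65],"twist": [0,0,0]}
    - {"gripper": 0.7,"dp": [1.4,-0.8,95],"twist": [0,0,0]}
    - {"gripper": 0.7,"dp": [1.4,-0.8,107],"twist": [0,0,0]}
    - {"gripper": 0.7,"dp": [1.4,-0.8,107],"twist": [0,0,0]}
    - {"gripper": 0.7,"dp": [1.4,-0.8,107],"twist": [0,0,0]}
    - {"gripper": 0.4,"dp": [1.4,-0.8,107],"twist": [0,0,0]}
    - {"gripper": 0.1,"dp": [1.4,-0.8,107],"twist": [0,0,0]}
    - {"gripper": 0,"dp": [1.4,-0.8,107],"twist": [0,0,0]}
    - {"gripper": 0,"dp": [1.4,-0.8,107],"twist": [0,0,0]}

```text
time: 27.6
eef_pos: [0.5015, -0.3051, -0.003]
tool_rot: [0.001, 0.131, 0.991, -0.0]
force: [-1.7, 0.3, 7.2]
grip_width: 0.02
gripper_force: 59.5
```

Call:
servo_tool:
  increments:
    - {"gripper": 0,"dp": [0,0,0],"twist": [0,0,0]}
    - {"gripper": 0,"dp": [0,0,0],"twist": [0,0,0]}
    - {"gripper": 0,"dp": [0,0,0],"twist": [0,0,0]}

```text
time: 27.98
eef_pos: [0.5015, -0.3051, -0.003]
tool_rot: [0.001, 0.131, 0.991, -0.0]
force: [-1.9, 0.2, 6.3]
grip_width: 0.0199
gripper_force: 59.5
```

```bash
python3 mv.py 512.6,131,105,-8
```

```text
t 27.98 pos [ 501.5 -305.1   -3. ] yaw -15.0 w 19.9
512.6,131,105,-8 dp [102.0, 424.1, -108.3] tw [-0.0, 0.1, -7.0]
```

Call:
servo_tool:
  increments:
    - {"gripper": 0,"dp": [0,0,-20],"twist": [0,0,0]}
    - {"gripper": 0,"dp": [0,0,-55],"twist": [0,0,0]}
    - {"gripper": 0,"dp": [0,0,-95],"twist": [0,0,0]}
    - {"gripper": 0,"dp": [7,30,-108],"twist": [0,0,0]}
    - {"gripper": 0,"dp": [18,75,-108],"twist": [0,0,-2]}
    - {"gripper": 0,"dp": [29,122,-108],"twist": [0,0,-4]}
    - {"gripper": 0,"dp": [41,170,-108],"twist": [0,0,-6]}
    - {"gripper": 0,"dp": [52,218,-108],"twist": [0,0,-7]}
    - {"gripper": 0,"dp": [64,266,-108],"twist": [0,0,-7]}
    - {"gripper": 0,"dp": [72,300,-108],"twist": [0,0,-7]}

```text
time: 29.22
eef_pos: [0.5091, 0.0055, 0.1056]
tool_rot: [0.001, 0.069, 0.998, 0.0]
force: [0.9, -0.1, -0.6]
grip_width: 0.0198
gripper_force: 58.9
```

```bash
python3 mv.py 512.6,131,103,-8
```

```text
t 29.23 pos [509.1   5.5 105.6] yaw -7.9 w 19.8
512.6,131,103,-8 dp [13.9, 124.8, 2.6] tw [0.0, 0.1, 0.1]
```

Call:
servo_tool:
  increments:
    - {"gripper": 0,"dp": [5,45,0],"twist": [0,0,0]}
    - {"gripper": 0,"dp": [10,90,0],"twist": [0,0,0]}
    - {"gripper": 0,"dp": [13.5,120,0],"twist": [0,0,0]}
    - {"gripper": 0,"dp": [13.9,122.5,0],"twist": [0,0,0]}
    - {"gripper": 0,"dp": [13.9,122.5,0],"twist": [0,0,0]}
    - {"gripper": 0,"dp": [13.9,122.5,0],"twist": [0,0,0]}

```text
time: 29.98
eef_pos: [0.5126, 0.126, 0.1044]
tool_rot: [0.0, 0.07, 0.998, -0.0]
force: [0.5, -0.7, -1.1]
grip_width: 0.0197
gripper_force: 58.9
```

```bash
python3 mv.py 512.6,131,5,-8; python3 - <<'E'
from bench import optics
from fit import *
p=optics.get_image('scene')
for m in optics.masks_of(p,'wax_knife')[:1]:
    print(m['conf'],m['box'])
    for z in(.106,.110):print(z,fit('knife',[(p,m['region'])],z,[np.radians(-8)]))
cv2.imwrite('pics/f.png',cv2.resize(p['frame'][100:240,320:480,::-1],None,fx=4.2,fy=4.2,interpolation=cv2.INTER_CUBIC))
E
```

```text
t 29.98 pos [512.6 126.  104.4] yaw -8.0 w 19.7
512.6,131,5,-8 dp [0.7, 4.9, 99.4] tw [-0.0, 0.0, -0.0]
0.75 [374.2, 147.3, 392.7, 182.2]
0.106 (array([ 0.55481797,  0.1210461 , -0.22593092]), np.float64(1.0497302851271513))
0.11 (array([ 0.53942573,  0.12308671, -0.2225136 ]), np.float64(0.9039643805120301))
```

View pics/f.png

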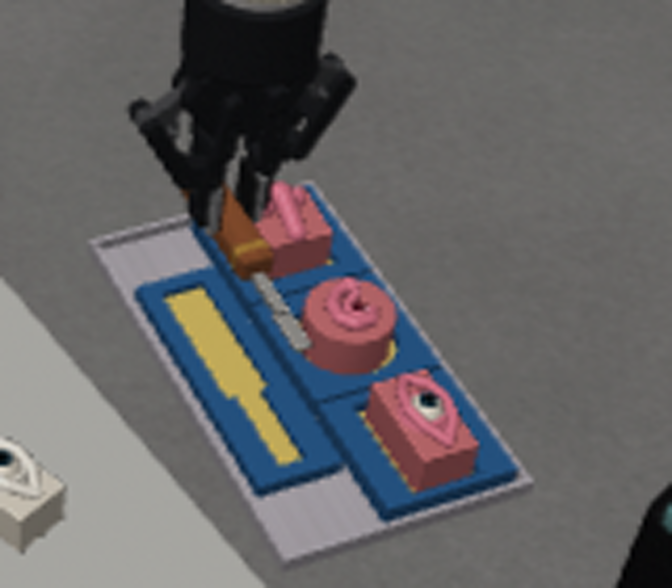

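```bash
python3 - <<'E'
from bench import optics
from fit import *
p=optics.get_image('scene')
c,s=np.cos(np.radians(-8)),np.sin(np.radians(-8))
o=np.array([512.6+27*c,126+27*s,107.4])
L=np.array([[75,0,3],[15,-11,18],[15,11,18],[15,0,0]])
W=np.c_[o[0]+c*L[:,0]-s*L[:,1],o[1]+s*L[:,0]+c*L[:,1],o[2]+L[:,2]]/1000
print(((proj(W,p)-[320,100])*4.2).round(0).tolist())
E
```

```text
[[301.0, 345.0], [239.0, 261.0], [273.0, 251.0], [253.0, 278.0]]
```

The knife is held level with the blade pointing to the narrow end. Its tip at (298,347) matches the predicted (301,345). The three casts look seated. I'll lower it.

Call:
servo_tool:
  increments:
    - {"gripper": 0,"dp": [0.7,4.9,0],"twist": [0,0,0]}
    - {"gripper": 0,"dp": [0.7,4.9,30],"twist": [0,0,0]}
    - {"gripper": 0,"dp": [0.7,4.9,60],"twist": [0,0,0]}
    - {"gripper": 0,"dp": [0.7,4.9,82],"twist": [0,0,0]}
    - {"gripper": 0,"dp": [0.7,4.9,90],"twist": [0,0,0]}
    - {"gripper": 0,"dp": [0.7,4.9,95],"twist": [0,0,0]}
    - {"gripper": 0,"dp": [0.7,4.9,98],"twist": [0,0,0]}
    - {"gripper": 0,"dp": [0.7,4.9,99],"twist": [0,0,0]}
    - {"gripper": 0,"dp": [0.7,4.9,99],"twist": [0,0,0]}

```text
time: 31.25
eef_pos: [0.5127, 0.1318, 0.0055]
tool_rot: [0.0, 0.07, 0.998, 0.0]
force: [0.3, 0.3, -1.0]
grip_width: 0.0202
gripper_force: 58.9
```

Call:
servo_tool:
  increments:
    - {"gripper": 0,"dp": [0,-0.5,1],"twist": [0,0,0]}
    - {"gripper": 0,"dp": [0,-0.5,1.5],"twist": [0,0,0]}
    - {"gripper": 0,"dp": [0,-0.5,1.5],"twist": [0,0,0]}

```text
time: 31.62
eef_pos: [0.5125, 0.1313, 0.004]
tool_rot: [0.0, 0.07, 0.998, -0.0]
force: [-2.4, -1.0, 4.8]
grip_width: 0.0198
gripper_force: 59.6
```

Call:
servo_tool:
  increments:
    - {"gripper": 0.4,"dp": [0,0,0],"twist": [0,0,0]}
    - {"gripper": 0.45,"dp": [0,0,0],"twist": [0,0,0]}
    - {"gripper": 0.45,"dp": [0,0,0],"twist": [0,0,0]}
    - {"gripper": 0.45,"dp": [0,0,-15],"twist": [0,0,0]}
    - {"gripper": 0.45,"dp": [0,0,-50],"twist": [0,0,0]}
    - {"gripper": 0.45,"dp": [0,0,-100],"twist": [0,0,0]}
    - {"gripper": 0.45,"dp": [30,-40,-140],"twist": [0,0,0]}
    - {"gripper": 0.45,"dp": [60,-80,-160],"twist": [0,0,0]}
    - {"gripper": 0.45,"dp": [80,-130,-160],"twist": [0,0,0]}
    - {"gripper": 0.45,"dp": [80,-180,-160],"twist": [0,0,0]}

```text
time: 32.88
eef_pos: [0.407, -0.0367, 0.1654]
tool_rot: [0.002, 0.069, 0.998, -0.0]
force: [-0.1, -0.1, -0.5]
grip_width: 0.0384
gripper_force: 0.0
```

Call:
servo_tool:
  increments:
    - {"gripper": 0.45,"dp": [0,-50,0],"twist": [0,0,0]}
    - {"gripper": 0.45,"dp": [0,-100,0],"twist": [0,0,0]}
    - {"gripper": 0.45,"dp": [0,-150,0],"twist": [0,0,0]}
    - {"gripper": 0.45,"dp": [0,-150,0],"twist": [0,0,0]}

```text
time: 33.38
eef_pos: [0.3865, -0.1868, 0.1645]
tool_rot: [0.0, 0.072, 0.997, -0.0]
force: [-0.2, 0.0, -0.1]
grip_width: 0.0386
gripper_force: 0.0
```

```bash
python3 chk.py pink_eye,.007 pink_nose,.007 pink_ear,.007 wax_knife,.007 white_eye,0 white_nose,0; python3 - <<'E'
from bench import optics
import cv2,numpy as np
a=optics.get_image('scene')['frame'][130:240,310:460,::-1];b=optics.get_image('top')['frame'][125:275,190:300,::-1]
cv2.imwrite('pics/g.png',np.hstack([cv2.resize(a,(480,352),interpolation=2),cv2.resize(b,(258,352),interpolation=2)]))
E
```

```text
pink_eye top 0.57 [640.7 189.1] 172.6 0.136
pink_eye scene 0.67 [641.2 192.9] 169.3 0.065
pink_nose top 0.74 [458.5 215.4] 351.6 0.065
pink_nose scene 0.84 [459.6 218.5] 167.3 0.068
pink_ear top 0.72 [549.1 202.4] 18.6 0.069
pink_ear scene 0.71 [549.9 204.1] 7.9 0.075
wax_knife top 0.56 [539.3 126.7] 352.5 0.206
wax_knife scene 0.9 [539.2 128.1] 349.9 0.349
white_eye top 0.88 [553.9 -49.5] 14.6 0.066
white_eye scene 0.9 [554.  -47.2] 193.0 0.061
white_nose top 0.58 [ 587.5 -171.8] 359.4 0.087
white_nose scene 0.93 [ 587.  -170.2] 85.8 0.087
```

View pics/g.png

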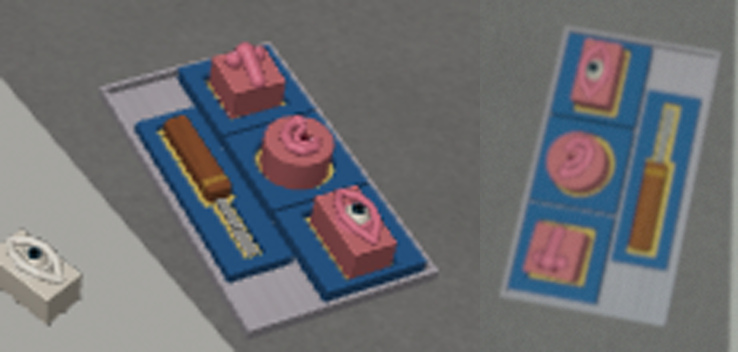

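Both views show all four pieces flat and centred in their recesses, with the blade in the narrow end: eye (358,225), ear (297,150), nose (247,75) and knife (210,185). The fitted positions are within about 3 mm of the recess centres, the white casts have not moved, and the arm is clear.

```bash
python3 -c "
from bench import close_job
print(close_job())"
```

```text
the job is handed in; nothing more can be done
None
```

I placed the pink eye, nose, ear and the wax knife (blade in the narrow end) in their own recesses and handed the job in; the last pictures showed them flat and within about 3 mm of centre with the white casts unmoved, but `close_job()` returned no verdict.

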